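# Scan the bar code of a tip box

### The arm

A 6-joint arm with a two-finger parallel gripper is mounted at the origin on a cart in front of the work surface, level with it; the furniture and walls round the work are solid. World frame = base frame: x ahead of the robot, y to its left, z up, the work surface at z = 0. Lengths are in m, angles in rad, forces in N, time in s.
With the tool pointing down it reaches from about 0.225 to 0.725 m from the base axis. Payload 3.1 kg.
Tool frame: the origin (TCP) lies midway between the tips of the shut fingers; the grasp point (between the pads) lies 19 mm behind it; z points along the fingers, y is the direction in which the jaws open and shut (so a half turn about z gives the same grasp; the last joint's range is limited). The gripper opens to 85 mm and grips with 20 to 120 N. Pads are 22 mm wide; open, the fingers measure 114 mm over their backs; the gripper's body (76 mm by 85 mm) begins 54 mm behind the grasp point. The pads swing forward as they close: fully open they stand 13 mm farther back than shut.
Start: joints at [-1.251, 0.048, 0.099, 1.622, 0, 1.443], TCP at [0.227, -0.473, 0.231] pointing down, gripper open.
Joint ranges: [-2.91, 2.91], [-0.99, 1.94], [-1.21, 1.42], [-2.12, 2.29], [-1.49, 1.47], [-3.14, 3.14]. Speed limits (rad/s): [2.79, 2.79, 3.14, 3.14, 3.14, 3.14].

### API

Orientations are given as a unit quaternion [w, x, y, z].
In Python, from plant import arm, viewer, workorder gives the robot as it stands.
- The arm moves only by the tool arm_command, never from a script. Its argument "rows" is a list of rows, each an object of numbers: "x", "y", "z": the shift along the tool's x, y, z in mm; "ax", "ay", "az": the turn, a rotation vector about the tool's x, y, z in units of 8 degrees (1.0 is 8 degrees); "fingers": the closure, from -1 (fully open) to 1 (shut), so that 0 is half open. In form: [{"x": .., "y": .., "z": .., "ax": .., "ay": .., "az": .., "fingers": ..}, ...]. A call has 1 to 5 rows; each row is the pose to reach, as a shift and turn from the pose commanded when the call began, along the tool's axes at that moment; what a row does not reach only later rows make up. A row lasts 1/8 s, in which the tool goes at most 62.5 mm and 10.7 degrees, less where a joint would pass 70% of its speed; a pose out of reach is approached as far as the arm can. A call with a gripper value outside its range is refused whole. The fingers move at their own pace and stop on an object; "grip_force" is the grip in N (left out, the last holds). Time passes only in rows, so rows that repeat a pose let the fingers close. It gives the time, the measured TCP pose, the force and the opening at its end, in the units of the state.
- arm.get_state(): the state, without advancing time (a new reading comes with each control period).
- viewer.get_image(name): name is "scene" or "top" or "wrist"; returns the picture (420x560x3 uint8, red, green, blue); there is no depth.
- viewer.get_calibration(name): a dict with "vertical_fov" (degrees; the focal length in pixels is half the picture's height over the tangent of half this angle, whatever the lens; pixels are square), "cx", "cy" (the principal point, pixels), "dist_coeffs" ([k1, k2, p1, p2, k3] as OpenCV has them; the pictures are not rectified), "pose" (4x4, takes a point from camera to world coordinates). Camera axes: x right, y down, z forward; pixel columns grow to the right and rows downward; lengths in m; the calibration is good to about 2 mm. A picture is of the moment at which its call begins: read the wrist's pose just before it. get_calibration takes no time and is no camera call; for the wrist camera it gives the pose at the moment of the call.
- workorder.hand_in(): hands the job in, once; it reports no verdict.
The state is a dict: "time": time; "q": joint angles; "joint_vel": joint speeds; "tau": joint torques, N m; "ee_pos": TCP position; "tcp_rot": TCP orientation; "ft_force": force on the tool from outside, world axes, zero at the start; "ft_torque": the same for the moment, N m; "gripper_width": finger opening in m.
Only numpy, scipy, OpenCV 4.12 (cv2) and the standard library are available. Lean on these libraries where they do the work, as an engineer would, in place of code of your own. Each camera call takes 0.05 s, during which the arm holds its last target. There are 200 camera calls.

### The job

Pick the bar-code scanner up from its charging dock and aim its window squarely at the middle of the bar-code label on the pipette-tip box, from about 10 cm in front of it, and hold it steady there for two seconds. Then lay the scanner back flat in the dock the way it lay before, and let go of it. Do not touch the tip box, and leave the glassware around it where it stands.

Things in the scene. Friction and masses are not known exactly. Their poses are not given: they have to be found in the camera images.
- scanner: stick bar-code scanner, 150 g, 150 mm long: black handle 34 mm wide and 30 mm high (x from -75 to +37 mm), off-white head at the nose 44 mm wide and 34 mm high (x from +31 to +75 mm). Origin: centre of its flat underside; +x points to the nose (the way it looks), z up. Starts lying in the dock.
- scanner_window (a point): centre of the scanner's window in the nose face, 75 mm ahead of the scanner's origin and 17 mm above its underside; axes as the scanner's: it looks along +x
- scanner_grip (a point): good place to grip the scanner's handle, across its 34 mm width (local y): 12 mm behind the origin, 24 mm above the underside; the dock has no guides beside it
- dock: grey charging dock fixed on the surface, base 176 x 78 mm, 8 mm thick, with guides 6 mm higher at its corners: beside the head 58 mm apart, beside the tail 48 mm apart, and a stop across the tail end 8 mm behind the tail; open at the nose end and in the middle. Origin: centre of its underside; +x is the way the nose of the docked scanner points.
- dock_floor (a point): centre of the dock's floor, 8 mm above the dock's origin: the scanner's origin lies here when docked; axes as the dock's
- tip_box: loose blue pipette-tip box with yellow-green tips on top, 88 (x) x 124 (y) x 74 mm (z), 400 g; origin: centre of its underside. The long side at local -x carries the label.
- label_center (a point): centre of the white bar-code label (76 mm wide, 40 mm high, upright) on the long side of the tip box, 44.5 mm from the box's axis, 34 mm above the surface; axes as the box's: the label faces along -x
- beaker: bystander: glass beaker, 72 mm across, 85 mm high, beside the tip box, left or right; origin: centre of its underside
- flask: bystander: clear conical flask, 63 mm across, 90 mm high, at the far corner; origin: centre of its underside
- bottle: bystander: small reagent bottle, 48 mm across, 98 mm high, at the left corner; origin: centre of its underside

How it is judged:
On the way:
1. held scanner steady for 1 s (under 30 mm/s, 0.2 rad/s), window 50-160 mm from the label, line of sight within 22 mm sideways, 16 mm in height of its centre, square within 0.38 rad (x of label_center in the frame of scanner_window between 0.05 and 0.16 m and y of label_center in the frame of scanner_window between -0.022 and 0.022 m and z of label_center in the frame of scanner_window between -0.016 and 0.016 m and x of scanner_window in the frame of label_center below -0.04 m and angle between the x axis of scanner_window and the x axis of label_center, either way round below 0.38 rad and linear speed of scanner below 0.03 m/s and angular speed of scanner below 0.2 rad/s and contact force between the fingers and scanner above 0.5 N), for 1 s.
At the end, for the whole second after the job is handed in: scanner released and at rest on the dock floor, nose the dock's way: within 15 mm lengthwise, 12 mm sideways, 3 mm in height, 0.2 rad in yaw, 0.06 rad of flat; tip box within 20 mm and beaker, flask, bottle within 30 mm of their starts (x of scanner in the frame of dock_floor between -0.015 and 0.015 m and y of scanner in the frame of dock_floor between -0.012 and 0.012 m and z of scanner in the frame of dock_floor between -0.003 and 0.003 m and x of scanner_window in the frame of dock_floor above 0.05 m and angle between the x axis of scanner and the x axis of dock_floor, either way round below 0.2 rad and angle between scanner's own z axis and vertical below 0.06 rad and linear speed of scanner below 0.02 m/s and distance of tip_box from where it was at the start of the episode below 0.02 m and distance of each of beaker, flask, bottle from where it was at the start of the episode below 0.03 m); the robot touches nothing.
It fails at once if the tip box is touched with more than 1 N by the scanner or the robot (contact force between any of scanner, the arm, the fingers and tip_box above 1 N).
It fails at once if the tip box moves more than 20 mm or the beaker, flask or bottle more than 30 mm (not (distance of tip_box from where it was at the start of the episode below 0.02 m and distance of each of beaker, flask, bottle from where it was at the start of the episode below 0.03 m)).
It also fails if it takes over 58 s, if anything falls off the work surface, if the arm or the gripper's body presses on something with over 40 N, if the wrist force passes 120 N, or if a joint passes its speed limit or range.

## Working session

There is one attempt and no reset: what is moved stays moved. The work goes in short steps, Python scripts to look and compute and a tool call to move; the robot and the scene stay as the last step left them, time stands still between calls to the robot, and variables do not carry over. Pictures are saved under pics/ and viewed, about 8 in all and at most 12, crops included, and the job is handed in when it is done.

Besides the shell and the picture viewer there is one more tool, called by a JSON object that holds its "api" and its "payload", one argument or row to a line. arm_command: Moves the arm, as the interface text tells. Its arguments: {"type":"object","properties":{"rows":{"type":"array"},"grip_force":{"type":"number"}},"required":["rows"]}

```bash
mkdir -p pics; cat > h.py <<'E'
import numpy as np, cv2
from scipy.spatial.transform import Rotation as R
from plant import arm, viewer, workorder
def K(c):
    f=210/np.tan(np.radians(c["vertical_fov"])/2)
    return np.array([[f,0,c["cx"]],[0,f,c["cy"]],[0,0,1.]])
def snap(n,fn):
    c=viewer.get_calibration(n); im=viewer.get_image(n)
    cv2.imwrite(f"pics/{fn}.png",im[:,:,::-1]); np.save(f"pics/{fn}.npy",c,allow_pickle=True); return c,im
def cal(fn): return np.load(f"pics/{fn}.npy",allow_pickle=True).item()
def px2w(c,uv,z):
    uv=np.array(uv,float).reshape(-1,1,2); d=np.array(c["dist_coeffs"],float)
    n=cv2.undistortPoints(uv,K(c),d).reshape(-1,2); T=np.array(c["pose"])
    r=np.c_[n,np.ones(len(n))]@T[:3,:3].T; o=T[:3,3]
    z=np.broadcast_to(z,len(n))
    return o+r*((z-o[2])/r[:,2])[:,None]
def w2px(c,P):
    T=np.linalg.inv(np.array(c["pose"])); d=np.array(c["dist_coeffs"],float)
    return cv2.projectPoints(np.array(P,float).reshape(-1,1,3),cv2.Rodrigues(T[:3,:3])[0],T[:3,3],K(c),d)[0].reshape(-1,2)
E
python3 - <<'E'
from h import *
for n in("top","scene"):
    c,im=snap(n,n+"1"); print(n,c)
print(arm.get_state())
a=[cv2.imread(f"pics/{n}1.png") for n in("top","scene")]
E
```

```text
top {'vertical_fov': 50.85909696681616, 'cx': 278.26455434466476, 'cy': 212.20417567535654, 'dist_coeffs': array([-0.0991399,  0.       ,  0.       ,  0.       ,  0.       ]), 'pose': array([[ 0.04531563, -0.97756555,  0.20569901,  0.36638891],
       [-0.99896142, -0.0453233 ,  0.00467708,  0.06380191],
       [ 0.0047508 , -0.20569732, -0.97860413,  1.17987589],
       [ 0.        ,  0.        ,  0.        ,  1.        ]])}
scene {'vertical_fov': 57.54585548254914, 'cx': 282.0186863128936, 'cy': 215.1405303092847, 'dist_coeffs': array([-0.08718779,  0.        ,  0.        ,  0.        ,  0.        ]), 'pose': array([[ 0.86824616, -0.38640563,  0.31119013,  0.30052918],
       [-0.49604345, -0.68805746,  0.52963934, -0.3957658 ],
       [ 0.00946107, -0.61422114, -0.78907723,  0.77104764],
       [ 0.        ,  0.        ,  0.        ,  1.        ]])}
{'time': 0.1, 'q': array([-1.25083091e+00,  4.86940275e-02,  9.77299623e-02,  1.62198148e+00,
        1.26211504e-05,  1.44294024e+00]), 'joint_vel': array([-0.00095775,  0.00014759,  0.00342432,  0.00106608,  0.00056554,
       -0.00076294]), 'tau': array([ 2.62753347e-03, -3.39849865e+01,  3.20936108e+01,  1.58915645e-02,
       -1.62371871e-04, -2.14162256e-06]), 'ee_pos': array([ 0.22711737, -0.47271986,  0.23021287]), 'tcp_rot': array([-1.07026055e-03,  9.75035986e-01,  2.22044301e-01, -9.67810685e-05]), 'ft_force': array([ 0.3419597 , -0.22077355, -0.87049236]), 'ft_torque': array([-0.04066797,  0.01086297, -0.01567229]), 'gripper_width': 0.08545610352951419}
```

View pics/top1.png

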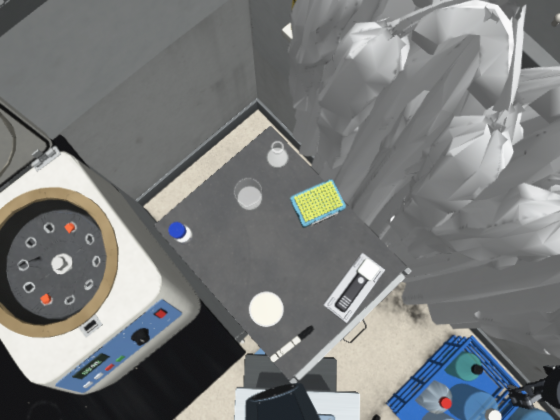

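View pics/scene1.png

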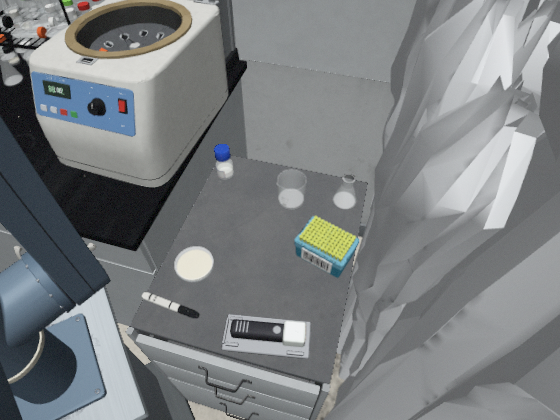

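The top view shows the dock around (355,287) with the white nose at (371,269), the tip box top around (318,202), the beaker at (248,193) and the flask at (277,153). In the scene view the label sits at (317,260), facing the camera. I'll enlarge both views for the corner points.

```bash
python3 - <<'E'
import cv2,numpy as np
t=cv2.imread("pics/top1.png");s=cv2.imread("pics/scene1.png")
f=lambda im,x,y,w,h,k:cv2.resize(im[y:y+h,x:x+w],None,fx=k,fy=k,interpolation=cv2.INTER_CUBIC)
# top A: box 280..360,170..235 ; dock 315..395,245..330 ; scene label, dock
o=np.zeros((600,800,3),np.uint8)
a=f(t,282,170,66,60,6);o[:360,:396]=a
a=f(s,290,210,80,70,5);o[:350,400:800]=a
a=f(t,318,245,70,80,3);o[360:600,:210]=a
a=f(s,215,305,100,56,4);o[360:584,400:800]=a
cv2.imwrite("pics/z1.png",o)
E
```

```text
(no output)
```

View pics/z1.png

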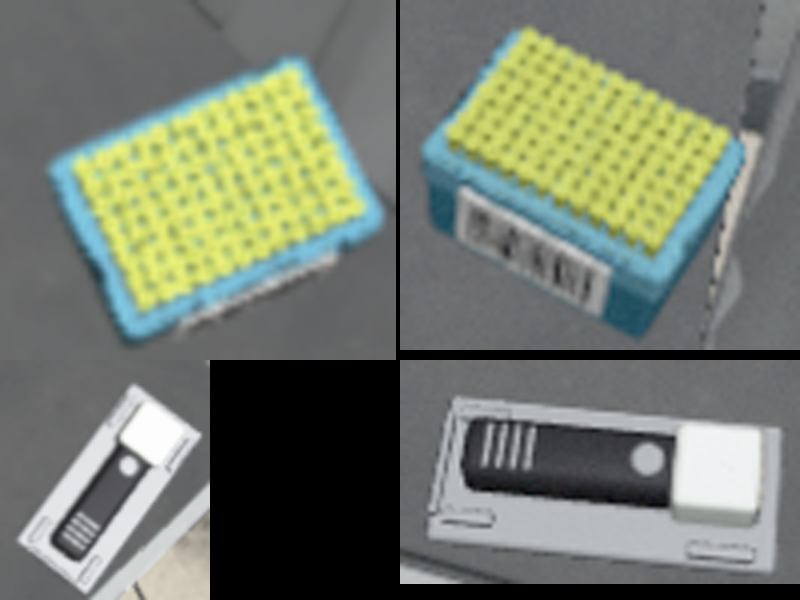

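The zoom shows clear corners for the dock base, the box rim and the label. I'll fit poses to them.

```bash
cat >> h.py <<'E'
def fr(p,L):
    c,s=np.cos(p[2]),np.sin(p[2]); L=np.array(L,float)
    return np.c_[p[0]+c*L[:,0]-s*L[:,1],p[1]+s*L[:,0]+c*L[:,1],L[:,2]]
E
python3 - <<'E'
from h import *
from scipy.optimize import least_squares as ls
T,S=cal("top1"),cal("scene1")
dt=[(362.3,253.3),(385,270.3),(347,323),(324,305.3)]; ds=[(310.3,322),(308.3,357.8),(222,349.5),(228,314.3)]
for c,p in((T,dt),(S,ds)):
    w=px2w(c,p,.008);print(w[:,:2].round(3),np.linalg.norm(np.diff(w,axis=0),axis=1).round(3))
# order: nose-left(+x,+y), nose-right, tail-right, tail-left
L=[(.088,.039,.008),(.088,-.039,.008),(-.088,-.039,.008),(-.088,.039,.008)]
w=px2w(T,dt,.008); m=w.mean(0);d=w[0]-w[3]
p0=[m[0],m[1],np.arctan2(d[1],d[0])]
for cs in([(T,dt)],[(S,ds)],[(T,dt),(S,ds)]):
    r=ls(lambda p:np.concatenate([(w2px(c,fr(p,L))-q).ravel() for c,q in cs]),p0);print("dock",r.x.round(4),r.fun.round(1))
bt=[(290.3,198),(332,179.7),(345.8,207),(304,226.7)]
lb=[(301.8,247.6),(332,263.2),(330.4,274),(301.4,257)]
w=px2w(T,bt,.06);print(w[:,:2].round(3),np.linalg.norm(np.diff(w,axis=0),axis=1).round(3))
m=w.mean(0);d=w[1]-w[2]
# label side = right->bottom edge (near); +x from near to far; +y = left
p0=[m[0],m[1],np.arctan2(d[1],d[0]),.06]
LB=[(-.0445,.038,.054),(-.0445,-.038,.054),(-.0445,-.038,.014),(-.0445,.038,.014)]
bx=lambda h:[(.044,.062,h),(.044,-.062,h),(-.044,-.062,h),(-.044,.062,h)]
f1=lambda p:(w2px(T,fr(p,bx(p[3])))-bt).ravel(); f2=lambda p:(w2px(S,fr(p,LB))-lb).ravel()
r=ls(f1,p0);print("boxT",r.x.round(4),r.fun.round(1))
r=ls(f2,p0[:3]);print("boxS",r.x.round(4),r.fun.round(1))
r=ls(lambda p:np.concatenate([f1(p),f2(p)]),p0);print("both",r.x.round(4),r.fun.round(1))
for n,u,z in(("beaker",(248,193),.04),("flask",(277,158),.02)):print(n,px2w(T,[u],z))
E
```

```text
[[ 0.511 -0.16 ]
 [ 0.468 -0.221]
 [ 0.327 -0.122]
 [ 0.37  -0.061]] [0.075 0.172 0.075]
[[ 0.513 -0.158]
 [ 0.469 -0.22 ]
 [ 0.327 -0.121]
 [ 0.37  -0.058]] [0.075 0.173 0.076]
dock [ 0.4191 -0.1413 -0.6125] [-0.  -1.   0.9 -0.2  0.1  0.9 -0.9  0.2]
dock [ 0.4199 -0.1393 -0.6102] [ 0.5 -0.7  0.6  0.6 -0.9  0.4 -0.3 -0.6]
dock [ 0.4196 -0.1401 -0.6109] [-0.6 -1.2  0.4 -0.5 -0.3  0.7 -1.3  0.   0.6 -0.3  0.7  1.1 -0.9  0.8
 -0.2 -0.3]
[[ 0.641  0.039]
 [ 0.696 -0.069]
 [ 0.624 -0.106]
 [ 0.567  0.001]] [0.121 0.081 0.121]
boxT [ 0.6417 -0.037   0.4782  0.0185] [ 0.1 -0.4 -0.6 -0.5  0.   0.8  0.4  0. ]
boxS [ 0.6338 -0.0301  0.4713] [ 0.4  0.1  0.1  0.7 -0.4 -1.  -0.1  0.1]
both [ 0.6336 -0.0321  0.4663  0.0532] [-1.4 -0.9 -0.6 -1.1  0.1  1.2 -1.1  0.5  0.7  0.7  0.3  1.5 -0.1 -0.3
  0.2  0.7]
beaker [[0.65444837 0.15210946 0.04      ]]
flask [[0.76267751 0.07975484 0.02      ]]
```

```bash
cat >> h.py <<'E'
D=[0.4196,-0.1401,-0.611]; B=[0.634,-0.031,0.469]
def Rt(yaw): # tool down, tool x opposite to scanner x of this yaw
    x=-np.array([np.cos(yaw),np.sin(yaw),0]);z=np.array([0,0,-1.]);return np.c_[x,np.cross(z,x),z]
def go(p,yaw):
    s=arm.get_state(); A=R.from_quat(np.roll(s["tcp_rot"],-1))
    d=A.inv().apply(np.array(p)-s["ee_pos"])*1000
    t=(A.inv()*R.from_matrix(Rt(yaw))).as_rotvec()/np.radians(8)
    print("t",round(s["time"],2),"at",s["ee_pos"].round(4),"w",s["gripper_width"].__round__(4),"F",s["ft_force"].round(1),"| xyz",d.round(1),"turn",t.round(2)); return d,t
E
python3 -c "
from h import *
go([.410,-.133,.2],D[2])"
```

```text
t 0.1 at [ 0.2271 -0.4727  0.2302] w 0.0855 F [ 0.3 -0.2 -0.9] | xyz [ 311.9 -227.    30.8] turn [-1.000e-02 -2.000e-02 -1.492e+01]
```

{"api": "arm_command", "payload": {
  "rows": [
    {"x": 60,"y": -45,"z": 6,"az": -1.3,"fingers": -1},
    {"x": 115,"y": -84,"z": 12,"az": -2.6,"fingers": -1},
    {"x": 170,"y": -124,"z": 18,"az": -3.9,"fingers": -1},
    {"x": 220,"y": -160,"z": 24,"az": -5.2,"fingers": -1},
    {"x": 270,"y": -196,"z": 30,"az": -6.5,"fingers": -1}
  ]
}}

```text
schema error: expected keys x, y, z, ax, ay, az, fingers
```

```bash
python3 -c "
from h import *
go([.410,-.133,.2],D[2]);print(arm.get_state()['q'].round(2))"
```

```text
t 0.1 at [ 0.2271 -0.4727  0.2302] w 0.0855 F [ 0.3 -0.2 -0.9] | xyz [ 311.9 -227.    30.8] turn [-1.000e-02 -2.000e-02 -1.492e+01]
[-1.25  0.05  0.1   1.62  0.    1.44]
```

All seven keys are needed in each row.

{"api": "arm_command", "payload": {
  "rows": [
    {"x": 60,"y": -45,"z": 6,"ax": 0,"ay": 0,"az": -1.3,"fingers": -1},
    {"x": 115,"y": -84,"z": 12,"ax": 0,"ay": 0,"az": -2.6,"fingers": -1},
    {"x": 170,"y": -124,"z": 18,"ax": 0,"ay": 0,"az": -3.9,"fingers": -1},
    {"x": 220,"y": -160,"z": 24,"ax": 0,"ay": 0,"az": -5.2,"fingers": -1},
    {"x": 270,"y": -196,"z": 30,"ax": 0,"ay": 0,"az": -6.5,"fingers": -1}
  ]
}}

```text
time: 0.72
ee_pos: [0.3755, -0.1974, 0.2029]
tcp_rot: [-0.0, 0.777, 0.629, 0.0]
ft_force: [1.1, -0.9, 0.3]
gripper_width: 0.0858
```

```bash
python3 -c "
from h import *
go([.410,-.133,.2],D[2]);print(arm.get_state()['q'].round(2))"
```

```text
t 0.72 at [ 0.3755 -0.1974  0.2029] w 0.0858 F [ 1.1 -0.9  0.3] | xyz [70.2 20.3  2.9] turn [ 0.   -0.   -8.38]
[-0.64 -0.22 -0.21  1.58  0.    1.14]
```

{"api": "arm_command", "payload": {
  "rows": [
    {"x": 30,"y": 8,"z": 3,"ax": 0,"ay": 0,"az": -1.3,"fingers": -1},
    {"x": 60,"y": 18,"z": 3,"ax": 0,"ay": 0,"az": -2.6,"fingers": -1},
    {"x": 70,"y": 20,"z": 3,"ax": 0,"ay": 0,"az": -3.9,"fingers": -1},
    {"x": 70,"y": 20,"z": 3,"ax": 0,"ay": 0,"az": -5.2,"fingers": -1},
    {"x": 70,"y": 20,"z": 3,"ax": 0,"ay": 0,"az": -6.5,"fingers": -1}
  ]
}}

```text
time: 1.35
ee_pos: [0.4094, -0.1347, 0.1999]
tcp_rot: [-0.001, 0.422, 0.906, 0.0]
ft_force: [0.1, -0.4, -0.3]
gripper_width: 0.0855
```

{"api": "arm_command", "payload": {
  "rows": [
    {"x": 0,"y": 0,"z": 0,"ax": 0,"ay": 0,"az": -1.3,"fingers": -1},
    {"x": 0,"y": 0,"z": 0,"ax": 0,"ay": 0,"az": -1.9,"fingers": -1},
    {"x": 0,"y": 0,"z": 0,"ax": 0,"ay": 0,"az": -1.9,"fingers": -1},
    {"x": 0,"y": 0,"z": 0,"ax": 0,"ay": 0,"az": -1.9,"fingers": -1}
  ]
}}

```text
time: 1.85
ee_pos: [0.4094, -0.1351, 0.2002]
tcp_rot: [-0.0, 0.302, 0.953, 0.0]
ft_force: [0.5, -0.2, -0.5]
gripper_width: 0.0856
```

```bash
python3 -c "
from h import *
c,im=snap('wrist','w1')
go([.410,-.133,.1],D[2])
d=D
import cv2
c2,s=cos=np.cos(D[2]),np.sin(D[2])
L=[(.088,.039,.008),(.088,-.039,.008),(-.088,-.039,.008),(-.088,.039,.008),(.075,.022,.042),(.075,-.022,.042),(-.075,.017,.038),(-.075,-.017,.038)]
q=w2px(c,fr(D,L));print(q.round(0).tolist())
v=im[:,:,::-1].copy()
for u in q: cv2.circle(v,tuple(int(round(a)) for a in u),4,(0,0,255),1)
cv2.imwrite('pics/w1o.png',v)"
```

```text
t 1.9 at [ 0.4095 -0.1352  0.2003] w 0.0855 F [-0.1 -0.6 -0.8] | xyz [  0.8   2.1 100.3] turn [-0.   -0.   -0.02]
[[303.0, 254.0], [243.0, 254.0], [237.0, 112.0], [307.0, 112.0], [291.0, 258.0], [254.0, 259.0], [289.0, 126.0], [255.0, 126.0]]
```

View pics/w1o.png

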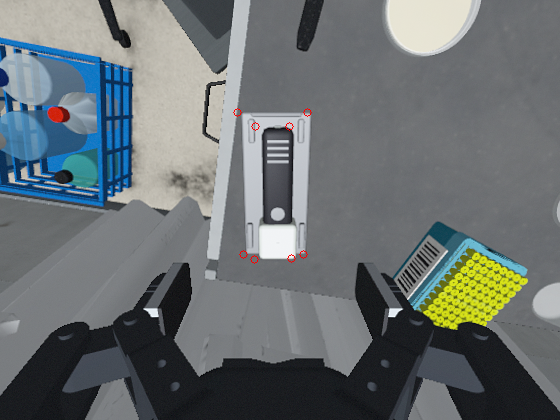

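The wrist view shows the scanner upright in the image, spanning about (263–293, 127–259). That matches my prediction lengthwise and is about 5 px to the right sideways. The wide-open jaws absorb that, so I'm descending now.

```bash
python3 -c "
from h import *
go([.4117,-.1305,.010],D[2])
c=cal('w1')
LB=[(-.0445,.038,.054),(-.0445,-.038,.054),(-.0445,-.038,.014),(-.0445,.038,.014)]
print(w2px(c,fr(B,LB)).round(0).tolist())"
```

```text
t 1.9 at [ 0.4095 -0.1352  0.2003] w 0.0855 F [-0.1 -0.6 -0.8] | xyz [  0.8   5.1 190.3] turn [-0.   -0.   -0.02]
[[445.0, 250.0], [404.0, 301.0], [391.0, 281.0], [426.0, 235.0]]
```

{"api": "arm_command", "payload": {
  "rows": [
    {"x": 1,"y": 5,"z": 45,"ax": 0,"ay": 0,"az": 0,"fingers": -1},
    {"x": 1,"y": 5,"z": 95,"ax": 0,"ay": 0,"az": 0,"fingers": -1},
    {"x": 1,"y": 5,"z": 140,"ax": 0,"ay": 0,"az": 0,"fingers": -1},
    {"x": 1,"y": 5,"z": 170,"ax": 0,"ay": 0,"az": 0,"fingers": -1},
    {"x": 1,"y": 5,"z": 188,"ax": 0,"ay": 0,"az": 0,"fingers": -1}
  ]
}}

```text
time: 2.52
ee_pos: [0.4102, -0.1298, 0.0102]
tcp_rot: [-0.002, 0.302, 0.953, 0.0]
ft_force: [-0.2, -1.2, 0.8]
gripper_width: 0.0851
```

```bash
python3 -c "
from h import *
go([.4117,-.1305,.010],D[2])
im=cv2.imread('pics/w1.png')
cv2.imwrite('pics/w1z.png',cv2.resize(im[210:335,380:540],None,fx=4.5,fy=4.5,interpolation=cv2.INTER_CUBIC))"
```

```text
t 2.52 at [ 0.4102 -0.1298  0.0102] w 0.0851 F [-0.2 -1.2  0.8] | xyz [-1.6  0.3  0.2] turn [-0.   -0.02 -0.02]
```

View pics/w1z.png

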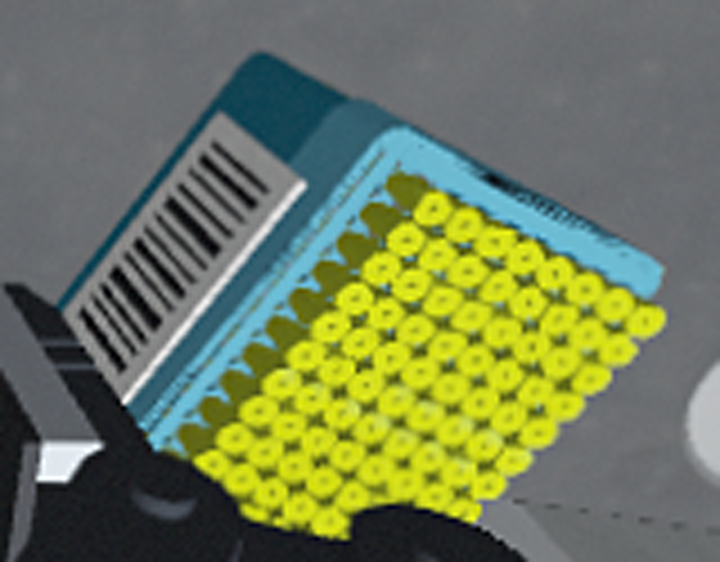

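The zoomed label corners land within about 3 px of the prediction, so the box pose is confirmed. The same small offset on the dock means it is wrist-camera bias. Closing the gripper.

{"api": "arm_command", "payload": {
  "rows": [
    {"x": -1,"y": -2,"z": 0,"ax": 0,"ay": 0,"az": 0,"fingers": 0},
    {"x": -1,"y": -2,"z": 0,"ax": 0,"ay": 0,"az": 0,"fingers": 1},
    {"x": -1,"y": -2,"z": 0,"ax": 0,"ay": 0,"az": 0,"fingers": 1},
    {"x": -1,"y": -2,"z": 0,"ax": 0,"ay": 0,"az": 0,"fingers": 1},
    {"x": -1,"y": -2,"z": 0,"ax": 0,"ay": 0,"az": 0,"fingers": 1}
  ],
  "grip_force": 50
}}

```text
time: 3.15
ee_pos: [0.4128, -0.1335, 0.0142]
tcp_rot: [0.002, 0.302, 0.953, -0.0]
ft_force: [0.2, 0.5, 6.2]
gripper_width: 0.0332
```

{"api": "arm_command", "payload": {
  "rows": [
    {"x": 0,"y": 0,"z": 0,"ax": 0,"ay": 0,"az": 0,"fingers": 1},
    {"x": 0,"y": 0,"z": 0,"ax": 0,"ay": 0,"az": 0,"fingers": 1},
    {"x": 0,"y": 0,"z": 0,"ax": 0,"ay": 0,"az": 0,"fingers": 1},
    {"x": 0,"y": 0,"z": 0,"ax": 0,"ay": 0,"az": 0,"fingers": 1}
  ]
}}

```text
time: 3.65
ee_pos: [0.4128, -0.1335, 0.0142]
tcp_rot: [0.002, 0.302, 0.953, -0.0]
ft_force: [0.4, 0.4, 6.1]
gripper_width: 0.0333
```

Width reads 33 mm, so the scanner is gripped. The fingertips touch the dock floor lightly (6 N). Lifting.

{"api": "arm_command", "payload": {
  "rows": [
    {"x": 0,"y": 0,"z": -25,"ax": 0,"ay": 0,"az": 0,"fingers": 1},
    {"x": 0,"y": 0,"z": -60,"ax": 0,"ay": 0,"az": 0,"fingers": 1},
    {"x": 0,"y": 0,"z": -90,"ax": 0,"ay": 0,"az": 0,"fingers": 1},
    {"x": 0,"y": 0,"z": -100,"ax": 0,"ay": 0,"az": 0,"fingers": 1},
    {"x": 0,"y": 0,"z": -100,"ax": 0,"ay": 0,"az": 0,"fingers": 1}
  ]
}}

```text
time: 4.28
ee_pos: [0.4113, -0.1328, 0.1123]
tcp_rot: [0.0, 0.302, 0.953, -0.0]
ft_force: [0.0, -0.1, -2.3]
gripper_width: 0.0334
```

```bash
python3 -c "
from h import *
go([.4298,-.1344,.1],B[2])"
```

```text
t 4.28 at [ 0.4113 -0.1328  0.1123] w 0.0334 F [ 0.  -0.1 -2.3] | xyz [-16.    9.3  12.3] turn [-0.    0.   -7.75]
```

{"api": "arm_command", "payload": {
  "rows": [
    {"x": -4,"y": 2,"z": 0,"ax": 0,"ay": 0,"az": -1.2,"fingers": 1},
    {"x": -8,"y": 4,"z": 3,"ax": 0,"ay": 0,"az": -2.4,"fingers": 1},
    {"x": -12,"y": 7,"z": 6,"ax": 0,"ay": 0,"az": -3.6,"fingers": 1},
    {"x": -16,"y": 9,"z": 9,"ax": 0,"ay": 0,"az": -4.8,"fingers": 1},
    {"x": -16,"y": 9,"z": 12,"ax": 0,"ay": 0,"az": -6.0,"fingers": 1}
  ]
}}

```text
time: 4.9
ee_pos: [0.4283, -0.134, 0.0979]
tcp_rot: [-0.002, -0.115, 0.993, 0.001]
ft_force: [-0.1, 1.1, -2.0]
gripper_width: 0.0328
```

{"api": "arm_command", "payload": {
  "rows": [
    {"x": 0,"y": 0,"z": 0,"ax": 0,"ay": 0,"az": -1.0,"fingers": 1},
    {"x": 0,"y": 0,"z": 0,"ax": 0,"ay": 0,"az": -1.7,"fingers": 1},
    {"x": 0,"y": 0,"z": 0,"ax": 0,"ay": 0,"az": -1.7,"fingers": 1},
    {"x": 0,"y": 0,"z": 0,"ax": 0,"ay": 0,"az": -1.7,"fingers": 1}
  ]
}}

```text
time: 5.4
ee_pos: [0.4288, -0.1343, 0.0992]
tcp_rot: [-0.001, -0.228, 0.974, 0.001]
ft_force: [-0.1, 0.1, -1.7]
gripper_width: 0.0332
```

```bash
python3 -c "
from h import *
go([.4298,-.1344,.028],B[2])
c,im=snap('scene','s2')
s=arm.get_state();A=R.from_quat(np.roll(s['tcp_rot'],-1)).as_matrix();x=-A[:,0]
o=s['ee_pos']+.0094*x; o[2]=s['ee_pos'][2]-.006
y=np.cross([0,0,1],x)
P=[o+.075*x+sy*.022*y+np.array([0,0,h]) for sy in(1,-1) for h in (0,.034)]+[o-.075*x+sy*.017*y+np.array([0,0,.03]) for sy in(1,-1)]
L=fr(B,[(-.0445,.038,.054),(-.0445,-.038,.054),(-.0445,-.038,.014),(-.0445,.038,.014),(-.0445,0,.034)])
v=cv2.resize(im[180:390,170:450],None,fx=2.8,fy=2.8,interpolation=cv2.INTER_CUBIC)[:,:,::-1].copy()
for u in w2px(c,np.r_[P,L]): cv2.circle(v,tuple(int(round(a)) for a in (u-[170,180])*2.8),4,(0,0,255),1)
cv2.imwrite('pics/s2o.png',v)"
```

```text
t 5.4 at [ 0.4288 -0.1343  0.0992] w 0.0332 F [-0.1  0.1 -1.7] | xyz [-0.9 -0.7 71.2] turn [ 0.01 -0.01 -0.06]
```

View pics/s2o.png

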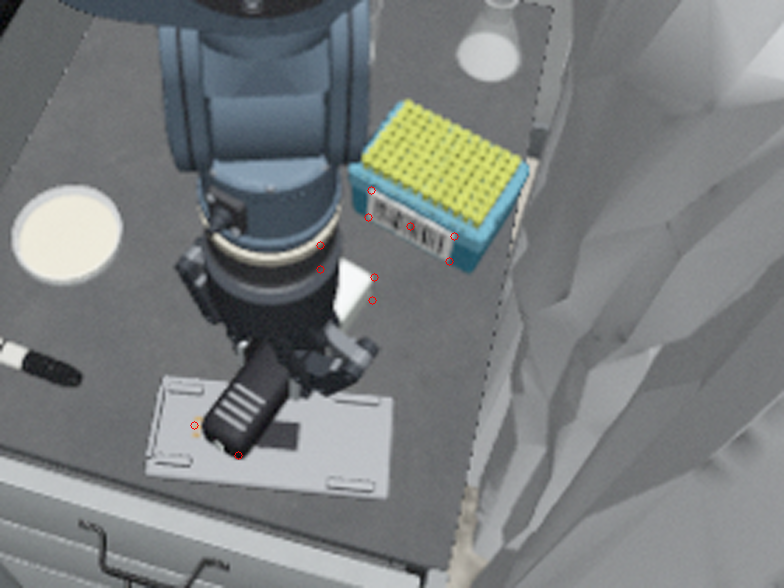

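The overlay matches the held scanner within a few pixels, with the nose corner at about (375,282) and the tail at (239,458) in the crop. The line of sight points at the label centre. Lowering, then holding.

{"api": "arm_command", "payload": {
  "rows": [
    {"x": -1,"y": -1,"z": 25,"ax": 0,"ay": 0,"az": 0,"fingers": 1},
    {"x": -1,"y": -1,"z": 50,"ax": 0,"ay": 0,"az": 0,"fingers": 1},
    {"x": -1,"y": -1,"z": 63,"ax": 0,"ay": 0,"az": 0,"fingers": 1},
    {"x": -1,"y": -1,"z": 69,"ax": 0,"ay": 0,"az": 0,"fingers": 1},
    {"x": -1,"y": -1,"z": 69,"ax": 0,"ay": 0,"az": 0,"fingers": 1}
  ]
}}

```text
time: 6.08
ee_pos: [0.431, -0.1351, 0.0316]
tcp_rot: [0.0, -0.229, 0.973, 0.0]
ft_force: [-0.8, 0.2, -1.3]
gripper_width: 0.0332
```

```bash
python3 -c "
from h import *
go([.4298,-.1344,.029],B[2])
c,im=snap('scene','s3')
cv2.imwrite('pics/s3z.png',cv2.resize(im[180:390,170:450],None,fx=2.8,fy=2.8,interpolation=cv2.INTER_CUBIC)[:,:,::-1])"
```

```text
t 6.08 at [ 0.431  -0.1351  0.0316] w 0.0332 F [-0.8  0.2 -1.3] | xyz [0.8 1.1 2.6] turn [ 0.    0.   -0.05]
```

View pics/s3z.png

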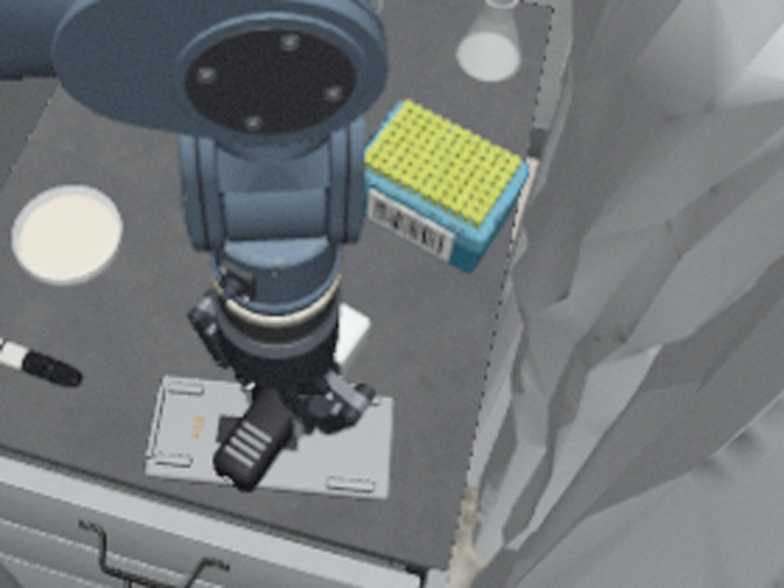

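The scanner is level above the dock and facing the label across a clear gap. Holding for about 2.5 s.

{"api": "arm_command", "payload": {
  "rows": [
    {"x": 0,"y": 0,"z": 1,"ax": 0,"ay": 0,"az": 0,"fingers": 1},
    {"x": 0,"y": 0,"z": 1,"ax": 0,"ay": 0,"az": 0,"fingers": 1},
    {"x": 0,"y": 0,"z": 1,"ax": 0,"ay": 0,"az": 0,"fingers": 1},
    {"x": 0,"y": 0,"z": 1,"ax": 0,"ay": 0,"az": 0,"fingers": 1},
    {"x": 0,"y": 0,"z": 1,"ax": 0,"ay": 0,"az": 0,"fingers": 1}
  ]
}}

```text
time: 6.75
ee_pos: [0.4309, -0.135, 0.0305]
tcp_rot: [-0.0, -0.229, 0.973, 0.0]
ft_force: [-0.0, 0.1, -1.2]
gripper_width: 0.0331
```

{"api": "arm_command", "payload": {
  "rows": [
    {"x": 0,"y": 0,"z": 0,"ax": 0,"ay": 0,"az": 0,"fingers": 1},
    {"x": 0,"y": 0,"z": 0,"ax": 0,"ay": 0,"az": 0,"fingers": 1},
    {"x": 0,"y": 0,"z": 0,"ax": 0,"ay": 0,"az": 0,"fingers": 1},
    {"x": 0,"y": 0,"z": 0,"ax": 0,"ay": 0,"az": 0,"fingers": 1},
    {"x": 0,"y": 0,"z": 0,"ax": 0,"ay": 0,"az": 0,"fingers": 1}
  ]
}}

```text
time: 7.38
ee_pos: [0.4309, -0.1351, 0.0305]
tcp_rot: [-0.0, -0.229, 0.973, -0.0]
ft_force: [-0.7, -0.6, -2.2]
gripper_width: 0.0331
```

{"api": "arm_command", "payload": {
  "rows": [
    {"x": 0,"y": 0,"z": 0,"ax": 0,"ay": 0,"az": 0,"fingers": 1},
    {"x": 0,"y": 0,"z": 0,"ax": 0,"ay": 0,"az": 0,"fingers": 1},
    {"x": 0,"y": 0,"z": 0,"ax": 0,"ay": 0,"az": 0,"fingers": 1},
    {"x": 0,"y": 0,"z": 0,"ax": 0,"ay": 0,"az": 0,"fingers": 1},
    {"x": 0,"y": 0,"z": 0,"ax": 0,"ay": 0,"az": 0,"fingers": 1}
  ]
}}

```text
time: 8.0
ee_pos: [0.4309, -0.1351, 0.0305]
tcp_rot: [0.0, -0.229, 0.973, 0.0]
ft_force: [0.2, -0.0, -1.5]
gripper_width: 0.0328
```

{"api": "arm_command", "payload": {
  "rows": [
    {"x": 0,"y": 0,"z": 0,"ax": 0,"ay": 0,"az": 0,"fingers": 1},
    {"x": 0,"y": 0,"z": 0,"ax": 0,"ay": 0,"az": 0,"fingers": 1},
    {"x": 0,"y": 0,"z": 0,"ax": 0,"ay": 0,"az": 0,"fingers": 1},
    {"x": 0,"y": 0,"z": 0,"ax": 0,"ay": 0,"az": 0,"fingers": 1},
    {"x": 0,"y": 0,"z": 0,"ax": 0,"ay": 0,"az": 0,"fingers": 1}
  ]
}}

```text
time: 8.62
ee_pos: [0.4309, -0.1351, 0.0305]
tcp_rot: [-0.0, -0.229, 0.973, -0.0]
ft_force: [-0.2, 0.1, -2.0]
gripper_width: 0.0332
```

{"api": "arm_command", "payload": {
  "rows": [
    {"x": 0,"y": 0,"z": -30,"ax": 0,"ay": 0,"az": 0,"fingers": 1},
    {"x": 0,"y": 0,"z": -60,"ax": 0,"ay": 0,"az": 0,"fingers": 1},
    {"x": 0,"y": 0,"z": -70,"ax": 0,"ay": 0,"az": 1.2,"fingers": 1},
    {"x": 0,"y": 0,"z": -70,"ax": 0,"ay": 0,"az": 2.4,"fingers": 1},
    {"x": 0,"y": 0,"z": -70,"ax": 0,"ay": 0,"az": 3.6,"fingers": 1}
  ]
}}

```text
time: 9.25
ee_pos: [0.4312, -0.1351, 0.1008]
tcp_rot: [0.0, 0.023, 1.0, -0.0]
ft_force: [-0.8, 0.8, -1.5]
gripper_width: 0.033
```

{"api": "arm_command", "payload": {
  "rows": [
    {"x": 0,"y": 0,"z": 0,"ax": 0,"ay": 0,"az": 1.2,"fingers": 1},
    {"x": 0,"y": 0,"z": 0,"ax": 0,"ay": 0,"az": 2.4,"fingers": 1},
    {"x": 0,"y": 0,"z": 0,"ax": 0,"ay": 0,"az": 3.6,"fingers": 1},
    {"x": 0,"y": 0,"z": 0,"ax": 0,"ay": 0,"az": 4.1,"fingers": 1},
    {"x": 0,"y": 0,"z": 0,"ax": 0,"ay": 0,"az": 4.1,"fingers": 1}
  ]
}}

```text
time: 9.88
ee_pos: [0.4309, -0.135, 0.1004]
tcp_rot: [-0.0, 0.301, 0.953, 0.0]
ft_force: [0.1, -0.7, -1.8]
gripper_width: 0.0332
```

```bash
python3 -c "
from h import *
go([.4128,-.1335,.030],D[2])"
```

```text
t 9.88 at [ 0.4309 -0.135   0.1004] w 0.0332 F [ 0.1 -0.7 -1.8] | xyz [15.7 -9.2 70.4] turn [ 0.   -0.   -0.01]
```

{"api": "arm_command", "payload": {
  "rows": [
    {"x": 8,"y": -5,"z": 0,"ax": 0,"ay": 0,"az": 0,"fingers": 1},
    {"x": 16,"y": -9,"z": 15,"ax": 0,"ay": 0,"az": 0,"fingers": 1},
    {"x": 16,"y": -9,"z": 45,"ax": 0,"ay": 0,"az": 0,"fingers": 1},
    {"x": 16,"y": -9,"z": 65,"ax": 0,"ay": 0,"az": 0,"fingers": 1},
    {"x": 16,"y": -9,"z": 70,"ax": 0,"ay": 0,"az": 0,"fingers": 1}
  ]
}}

```text
time: 10.5
ee_pos: [0.4107, -0.1324, 0.0289]
tcp_rot: [-0.002, 0.302, 0.953, 0.0]
ft_force: [-0.0, 0.7, -2.3]
gripper_width: 0.0331
```

{"api": "arm_command", "payload": {
  "rows": [
    {"x": 0,"y": 0,"z": 5,"ax": 0,"ay": 0,"az": 0,"fingers": 1},
    {"x": 0,"y": 0,"z": 9,"ax": 0,"ay": 0,"az": 0,"fingers": 1},
    {"x": 0,"y": 0,"z": 13,"ax": 0,"ay": 0,"az": 0,"fingers": 1},
    {"x": 0,"y": 0,"z": 15,"ax": 0,"ay": 0,"az": 0,"fingers": 1},
    {"x": 0,"y": 0,"z": 15,"ax": 0,"ay": 0,"az": 0,"fingers": 1}
  ]
}}

```text
time: 11.12
ee_pos: [0.4126, -0.1332, 0.0154]
tcp_rot: [-0.0, 0.302, 0.953, 0.0]
ft_force: [1.0, 0.2, -1.8]
gripper_width: 0.0332
```

```bash
python3 -c "
from h import *
go([.4128,-.1335,.0142],D[2])"
```

```text
t 11.12 at [ 0.4126 -0.1332  0.0154] w 0.0332 F [ 1.   0.2 -1.8] | xyz [-0.3 -0.1  1.2] turn [-0.   -0.   -0.02]
```

Not yet in contact. I'll go down 2 mm, then open slowly while rising slightly with the fingertips.

{"api": "arm_command", "payload": {
  "rows": [
    {"x": 0,"y": 0,"z": 2,"ax": 0,"ay": 0,"az": 0,"fingers": 1},
    {"x": 0,"y": 0,"z": 2,"ax": 0,"ay": 0,"az": 0,"fingers": 1},
    {"x": 0,"y": 0,"z": 2,"ax": 0,"ay": 0,"az": 0,"fingers": 1}
  ]
}}

```text
time: 11.5
ee_pos: [0.413, -0.1334, 0.0142]
tcp_rot: [0.0, 0.302, 0.953, -0.0]
ft_force: [-1.2, -0.9, 4.0]
gripper_width: 0.0329
```

{"api": "arm_command", "payload": {
  "rows": [
    {"x": 0,"y": 0,"z": 0,"ax": 0,"ay": 0,"az": 0,"fingers": 0},
    {"x": 0,"y": 0,"z": 0,"ax": 0,"ay": 0,"az": 0,"fingers": -1},
    {"x": 0,"y": 0,"z": 0,"ax": 0,"ay": 0,"az": 0,"fingers": -1},
    {"x": 0,"y": 0,"z": 0,"ax": 0,"ay": 0,"az": 0,"fingers": -1},
    {"x": 0,"y": 0,"z": 0,"ax": 0,"ay": 0,"az": 0,"fingers": -1}
  ]
}}

```text
time: 12.12
ee_pos: [0.4126, -0.1332, 0.0134]
tcp_rot: [-0.0, 0.302, 0.953, 0.0]
ft_force: [-0.2, -0.3, -0.3]
gripper_width: 0.0853
```

{"api": "arm_command", "payload": {
  "rows": [
    {"x": 0,"y": 0,"z": -30,"ax": 0,"ay": 0,"az": 0,"fingers": -1},
    {"x": 0,"y": 0,"z": -80,"ax": 0,"ay": 0,"az": 0,"fingers": -1},
    {"x": 0,"y": 0,"z": -130,"ax": 0,"ay": 0,"az": 0,"fingers": -1},
    {"x": 0,"y": 0,"z": -180,"ax": 0,"ay": 0,"az": 0,"fingers": -1},
    {"x": 0,"y": 0,"z": -187,"ax": 0,"ay": 0,"az": 0,"fingers": -1}
  ]
}}

```text
time: 12.75
ee_pos: [0.415, -0.1344, 0.2052]
tcp_rot: [0.004, 0.302, 0.953, -0.001]
ft_force: [-1.0, 0.3, -1.1]
gripper_width: 0.0856
```

```bash
python3 -c "
from h import *
go([.410,-.133,.2],D[2])
c,a=snap('scene','s4');c,b=snap('wrist','w4')
v=np.hstack([a[230:400,190:340],b[90:290,200:350][:170]])
cv2.imwrite('pics/f4.png',cv2.resize(v,None,fx=2.6,fy=2.6,interpolation=cv2.INTER_CUBIC)[:,:,::-1])"
```

```text
t 12.75 at [ 0.415  -0.1344  0.2052] w 0.0856 F [-1.   0.3 -1.1] | xyz [ 4.9 -1.7  5.1] turn [ 0.01  0.06 -0.02]
```

View pics/f4.png

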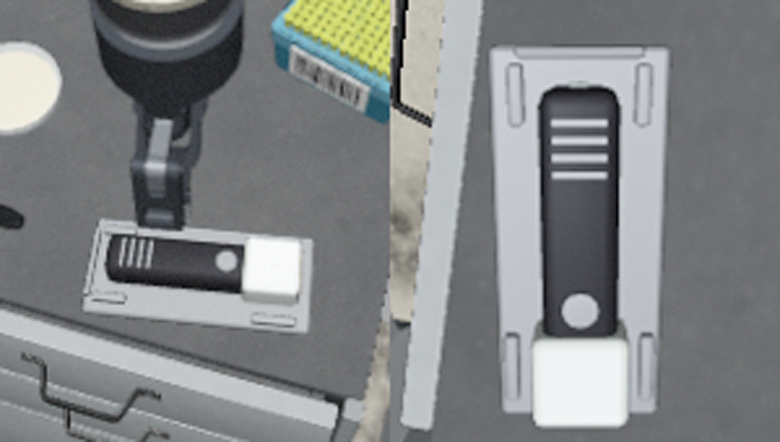

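The scanner lies flat between the guides. In the scene image its nose edge is at column 305 and its tail at 230, against 305 and 231 at the start. The gripper is open and clear, so I'm handing in.

{"api": "arm_command", "payload": {
  "rows": [
    {"x": 0,"y": 0,"z": 0,"ax": 0,"ay": 0,"az": 0,"fingers": -1},
    {"x": 0,"y": 0,"z": 0,"ax": 0,"ay": 0,"az": 0,"fingers": -1}
  ]
}}

```text
time: 13.1
ee_pos: [0.4117, -0.1327, 0.1985]
tcp_rot: [-0.002, 0.302, 0.953, 0.0]
ft_force: [-0.3, -0.2, -0.4]
gripper_width: 0.0853
```

```bash
python3 -c "
from h import *
print(workorder.hand_in())"
```

```text
the job is handed in; nothing more can be done
None
```

I picked the scanner up from the dock and aimed it at the label, holding still for about 2.5 s. By my pose estimates the window was about 10 cm from the label, square to it, and about 5–8 mm above its centre so that it cleared the dock guides. I then laid it back in the dock, let go, and handed the job in at 13.1 s. The hand-in gives no verdict.

**Last checks:**
- **Scanner:** it lies flat between the dock guides, nose the dock's way. In the scene image its nose and tail are within 1 pixel of where they started.
- **Gripper:** it is open and about 19 cm above the dock floor.
- **Box and glassware:** the arm was never moved toward the tip box or glassware. I did not measure them again at the end, and the beaker and bottle were not in the last pictures I viewed.

**Disagreements:**
- The wrist camera showed the dock about 5 pixels (roughly 5 mm) to one side of where the other two cameras put it, and the label about 3 pixels off the same way. I took this as a camera offset.
- The fingertips pressed lightly on the dock floor, about 6 N when gripping and 4 N when setting the scanner down.

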